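# Sort the odds and ends left out on the worktop

## Task

Sort the five odds and ends scattered at the front of the worktop: stand the spice jar and the salt shaker upright in the wooden caddy, one in each of its bays; lay the pink peg and the black clip flat in the white tray, one in each bay; and set the tea light flat, right side up, in the blue dish. Within the caddy and the tray it does not matter which bay each takes. Leave the red egg timer where it stands.

Things in the scene. Friction and masses are not known exactly. Their poses are not given: they have to be found in the camera images.
- spice_jar: Loose spice jar standing alone at the front, brown cap, blue and white label; round, 41 mm across, 105 mm tall, 0.11 kg. Origin: centre of its foot; z up. (Other spice jars far back in the left corner are not meant.)
- salt_shaker: Loose clear glass salt shaker with a grey domed cap; round, 44 mm across up to 74 mm, cap 34 mm across, 90 mm tall, 0.1 kg. Origin: centre of its foot; z up.
- pink_peg: Loose pink clothes peg lying flat: 15 mm wide (x), 72 mm long (y), 12 mm high. Origin: centre of its underside.
- black_clip: Loose black plastic clip with a ring at one end, lying flat: 26 mm wide (x), 77 mm long (y), 12 mm high. Origin: centre of its underside; grip across x at the middle.
- tea_light: Loose tea light in a round metal cup: 38 mm across, 15 mm high. Origin: centre of its underside; z up.
- wooden_caddy: Shallow brown wooden tray 120 x 190 mm, 30 mm high, floor 6 mm above the worktop, walls 5 mm; a full-height divider across its middle leaves two bays 110 x 87 mm, centred 46 mm either side of the origin along y. Fixed to the worktop. Origin: centre of its underside; x along its 120 mm side, y along the other, z up.
- white_tray: Shallow white plastic tray with a grey rim, 120 x 190 mm, 20 mm high, floor 6 mm above the worktop, walls 5 mm; a full-height divider across its middle leaves two bays 110 x 87 mm, centred 46 mm either side of the origin along y. Fixed to the worktop. Origin: centre of its underside; x along its 120 mm side, y along the other, z up.
- blue_dish: Square blue ceramic dish 120 x 120 mm, 20 mm high, floor 6 mm above the worktop, walls 5 mm, one bay. Fixed to the worktop. Origin: centre of its underside; x along its 120 mm side, y along the other, z up.
- egg_timer: Red and white kitchen timer, round, 65 mm across, 52 mm high, standing loose among the things; to be left alone. Origin: centre of its underside.
Not all that is in view belongs to the job. Leave any green look-alike of the tea_light alone.

How it is judged:
By the outcome, as a careful person would: the job done as asked, in the order asked, and still so for the second after the job is handed in, with the robot touching nothing.
It also fails if it takes over 122 s, if anything falls off the work surface, if the arm or the gripper's body presses on something with over 40 N, if the wrist force passes 120 N, or if a joint passes its speed limit or range.

## Robot

A 6-joint arm with a two-finger parallel gripper is mounted at the origin on a cart in front of the work surface, level with it; the furniture and walls round the work are solid. World frame = base frame: x ahead of the robot, y to its left, z up, the work surface at z = 0. Lengths are in mm, angles in degrees, forces in N, time in s.
With the tool pointing down it reaches from about 300 to 750 mm from the base axis. Payload 8.5 kg.
Tool frame: the origin (TCP) lies on the mounting face of the last link; the fingertips stand 166 mm ahead of it and the grasp point (between the pads) lies bot.grip_depth ahead of it (bot.grip_depth is the distance from the TCP to the grasp point, in mm); z points along the fingers, y is the line along which they close (so a half turn about z gives the same grasp; the last joint's range is limited). The gripper opens to 88 mm and grips with 3 to 60 N. Pads are 18 mm wide; open, the fingers measure 123 mm over their backs; the gripper's body (75 mm by 187 mm) begins 45 mm behind the grasp point.
Start: joints at [-75.762, 21.807, 74.336, -0, 83.858, -12.336], TCP at [246.034, -491.883, 404.748] pointing down, gripper open.
Joint ranges: [-178.18, 178.18], [-50.72, 133.34], [12.68, 142.11], [-81.47, 261.47], [9.98, 163.14], [-165.26, 165.26]. Speed limits (degrees/s): [136.94, 136.94, 180, 180, 180, 180].

## Interface

Orientations are given as a 3x3 rotation matrix whose columns are the frame's x, y, z axes.
In Python, from bench import bot, imaging, close_job, models gives the robot as it stands.
- The arm moves only by the tool drive_tool, never from a script. Its argument "moves" is a list of rows, each a list of 6 numbers: the shift along the tool's x, y, z in units of 30 mm (1.0 is 30 mm), then the turn, a rotation vector about the tool's x, y, z in degrees. In form: [[tx, ty, tz, rx, ry, rz], ...]. A call has 1 to 12 rows; each row is the pose to reach, as a shift and turn from the pose commanded when the call began, along the tool's axes at that moment; what a row does not reach only later rows make up. A row lasts 1/12 s, in which the tool goes at most 41.7 mm and 7.16 degrees, less where a joint would pass 70% of its speed; a pose out of reach is approached as far as the arm can. A call with a gripper value outside its range is refused whole. "gripper" is the finger opening in mm, from 0 to 88.1, set as the call begins (left out, the last holds). The fingers move at their own pace and stop on an object; "newtons" is the grip in N (left out, the last holds). Time passes only in rows, so rows that repeat a pose let the fingers close. It gives the time, the measured TCP pose, the force, the opening and the grip force at its end, in the units of the state.
- bot.get_obs(): the state, without advancing time (a new reading comes with each control period).
- imaging.snapshot(name): name is "scene" or "top"; returns (picture, depth): 480x640x3 uint8, red, green, blue; 480x640 float32, mm along the optical axis (not along the pixel's ray), 0 where there is no reading.
- imaging.get_calibration(name): a dict with "fx", "fy", "cx", "cy" (pixels), "dist" ([k1, k2, p1, p2, k3] as OpenCV has them; the pictures are not rectified), "R" (3x3) and "t" (3): a world point X has camera coordinates R X + t. Camera axes: x right, y down, z forward; pixel columns grow to the right and rows downward; lengths in mm; the calibration is good to about 2 mm. A picture is of the moment at which its call begins. get_calibration takes no time and is no camera call.
- close_job(): hands the job in; it is judged then, once.
Trained networks look in the newest picture that a camera, given by its name, has taken for a name from the list of things; names that differ only in an ending like _2 or _b are one class to them, and where a whole thing is asked for, a point or a joint stands for the part that bears it (a point fixed in the world has none). Each returns a list of dicts, best first, with "score" (0 to 1); they miss things now and then, are a little off and sometimes report something else, mostly with a low value. They report only what shows in the picture. A call takes as long as a camera call. They do not tell look-alikes from the thing itself.
- models.recognise(camera, target): "box" ([centre column, centre row, width, height] in pixels, round what is visible of it).
- models.silhouettes(camera, target): "region" (480x640 bool, what is visible of it) and "box" ([centre column, centre row, width, height] in pixels, round what is visible of it).
The state is a dict: "time": time; "qpos": joint angles; "dq": joint speeds; "joint_efforts": joint torques, N m; "eef_pos": TCP position; "tool_rot": TCP orientation; "contact_force": force on the tool from outside, world axes, zero at the start; "wrist_torque": the same for the moment, N m; "gripper_width": finger opening in mm; "gripper_force": force on a finger pad.
Only numpy, scipy, OpenCV 4.12 (cv2) and the standard library are available. Lean on these libraries where they do the work, as an engineer would, in place of code of your own. Each camera call takes 0.05 s, during which the arm holds its last target. There are 200 camera calls.

## Working session

There is one attempt and no reset: what is moved stays moved. The work goes in short steps, Python scripts to look and compute and a tool call to move; the robot and the scene stay as the last step left them, time stands still between calls to the robot, and variables do not carry over. Pictures are saved under pics/ and viewed, at most 14 in all, crops included, and the job is handed in when it is done.

Besides the shell and the picture viewer there is one more tool, called after "Emit:" by a JSON object that holds its "name" and its "arguments". drive_tool: Moves the arm, as the interface text tells. Its arguments: {"type":"object","properties":{"moves":{"type":"array","items":{"type":"array","items":{"type":"number"}}},"gripper":{"type":"number"},"newtons":{"type":"number"}},"required":["moves"]}

```bash
mkdir -p pics; ls; python3 - <<'E'
from bench import bot, imaging, close_job, models
import cv2, numpy as np
for n in ("scene","top"):
    p,d=imaging.snapshot(n); cv2.imwrite(f"pics/{n}0.png",p[:,:,::-1]); np.save(f"/tmp/{n}.npy",d)
    c=imaging.get_calibration(n); print(n,{k:np.round(v,3).tolist() for k,v in c.items()})
    for t in ["spice_jar","salt_shaker","pink_peg","black_clip","tea_light","wooden_caddy","white_tray","blue_dish","egg_timer"]:
        print(t,[(round(r["score"],2),np.round(r["box"]).astype(int).tolist()) for r in models.recognise(n,t)[:4]])
o=bot.get_obs(); print(bot.grip_depth,o["time"],o["tool_rot"],o["gripper_width"])
E
```

```text
pics
scene {'fx': 509.451, 'fy': 509.451, 'cx': 317.918, 'cy': 239.459, 'dist': [-0.076, 0.0, 0.0, 0.0, 0.0], 'R': [[0.973, 0.23, -0.004], [0.151, -0.652, -0.743], [-0.174, 0.723, -0.669]], 't': [-466.908, -65.11, 1264.366]}
spice_jar [(0.94, [267, 279, 22, 52])]
salt_shaker [(0.97, [317, 206, 13, 38])]
pink_peg [(0.57, [221, 332, 9, 27])]
black_clip [(0.57, [318, 183, 14, 7])]
tea_light [(0.68, [287, 231, 17, 15]), (0.51, [298, 258, 20, 12])]
wooden_caddy [(0.63, [377, 183, 64, 57])]
white_tray [(0.83, [346, 337, 88, 97])]
blue_dish []
egg_timer [(0.97, [296, 163, 27, 25])]
top {'fx': 467.535, 'fy': 467.535, 'cx': 320.652, 'cy': 240.436, 'dist': [-0.01, 0.0, 0.0, 0.0, 0.0], 'R': [[-0.026, -1.0, -0.005], [-0.995, 0.027, -0.098], [0.098, 0.003, -0.995]], 't': [10.431, 513.426, 953.817]}
spice_jar [(0.94, [415, 285, 30, 25]), (0.38, [198, 216, 100, 72])]
salt_shaker [(0.7, [283, 267, 24, 19])]
pink_peg [(0.74, [464, 313, 31, 11])]
black_clip [(0.78, [233, 284, 37, 14])]
tea_light [(0.83, [321, 290, 19, 20]), (0.53, [351, 270, 18, 17])]
wooden_caddy [(0.57, [195, 216, 101, 67])]
white_tray [(0.79, [437, 199, 97, 60])]
blue_dish [(0.81, [321, 185, 67, 60])]
egg_timer [(0.87, [185, 321, 35, 30])]
147.29999999999998 1.0 [[ 8.94357248e-01  4.47353455e-01 -1.10095944e-05]
 [ 4.47353455e-01 -8.94357247e-01  3.09775700e-05]
 [ 4.01141242e-06 -3.26301944e-05 -9.99999999e-01]] 88.11826060736418
```

View pics/top0.png

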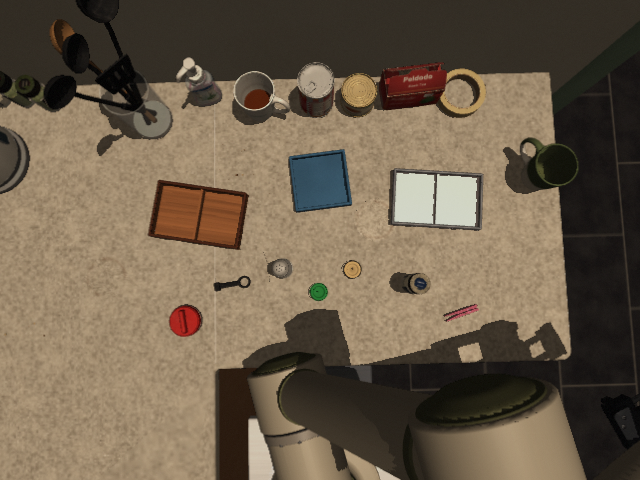

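View pics/scene0.png

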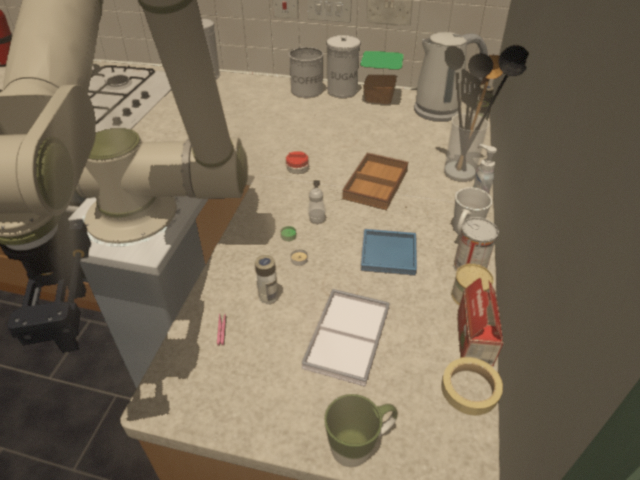

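Top view: the jar candidates are (415,285) loose at the front, chosen, against the jars at (10,90) in the back-left corner. The tea-light candidates are yellow (352,269), chosen, against green (319,291), the look-alike. The shaker (281,268), clip (233,284) and pink peg (461,312) each show once. The timer at (185,321) stays put.

```bash
cat > h.py <<'E'
from bench import bot, imaging, close_job, models
import cv2, numpy as np
def ray(n,px):
    c=imaging.get_calibration(n);K=np.array([[c["fx"],0,c["cx"]],[0,c["fy"],c["cy"]],[0,0,1]])
    u=cv2.undistortPoints(np.array(px,float).reshape(-1,1,2),K,np.array(c["dist"])).reshape(-1,2)
    R=np.array(c["R"]);t=np.array(c["t"]);return -R.T@t, np.c_[u,np.ones(len(u))],R,t
def world(n,px,d):
    o,u,R,t=ray(n,px);return (u*np.asarray(d)[:,None]-t)@R
def onplane(n,px,z):
    o,u,R,t=ray(n,px);w=u@R;return o+w*((z-o[2])/w[:,2])[:,None]
def go(x,y,z,yaw,frm=None):
    """row to bring grasp point to x,y,z with closing axis (tool y) at yaw deg in world; frm=(pos,R) or measured"""
    if frm is None: b=bot.get_obs(); p,R=np.array(b["eef_pos"]),np.array(b["tool_rot"])
    else: p,R=frm
    cur=np.degrees(np.arctan2(R[1,1],R[0,1])); dy=(yaw-cur+90)%180-90
    y_=np.radians(cur+dy); Y=np.array([np.cos(y_),np.sin(y_),0]);Z=np.array([0,0,-1.]);X=np.cross(Y,Z)
    N=np.c_[X,Y,Z]; q=np.array([x,y,z+bot.grip_depth])
    rv=cv2.Rodrigues(R.T@N)[0].ravel()
    print(np.round(np.r_[R.T@(q-p)/30,np.degrees(rv)],2).tolist()); return q,N
E
python3 - <<'E'
from h import *
H=dict(spice_jar=105,salt_shaker=90,pink_peg=12,black_clip=12,tea_light=15,wooden_caddy=30,white_tray=20,blue_dish=20,egg_timer=52)
for n in ("top","scene"):
    pic,d=imaging.snapshot(n)
    for t,h in H.items():
        for s in models.silhouettes(n,t)[:2]:
            m=s["region"]; v,u=np.nonzero(m&(d>0)); 
            if len(u)<10: continue
            w=world(n,np.c_[u,v],d[v,u]); v2,u2=np.nonzero(m); pl=onplane(n,np.c_[u2,v2],h)
            r=cv2.minAreaRect(pl[:,:2].astype(np.float32))
            k=w[w[:,2]>h-8]; 
            print(n,t,round(s["score"],2),"z95",round(np.percentile(w[:,2],95)),"topmean",np.round(k[:,:2].mean(0)) if len(k) else None,len(k),"rect",np.round(r[0]),np.round(r[1]),round(r[2],1))
pic,_=imaging.snapshot("top")
cv2.imwrite("pics/crop0.png",cv2.resize(pic[230:340,165:485,::-1],None,fx=2.5,fy=2.5,interpolation=cv2.INTER_CUBIC))
E
```

```text
top spice_jar 0.92 z95 108 topmean [ 419. -188.] 331 rect [ 419. -181.] [53. 36.] 88.5
top spice_jar 0.51 z95 22 topmean None 0 rect [ 581. -231.] [178. 113.] 84.9
top salt_shaker 0.84 z95 90 topmean [456.  79.] 186 rect [455.  73.] [39. 39.] 88.8
top pink_peg 0.49 z95 14 topmean [ 357. -297.] 172 rect [ 357. -295.] [14. 63.] 18.9
top tea_light 0.77 z95 13 topmean [407.   5.] 192 rect [407.   4.] [36. 35.] 88.5
top tea_light 0.6 z95 14 topmean [453. -68.] 197 rect [454. -67.] [37. 37.] 43.2
top wooden_caddy 0.58 z95 31 topmean [575. 256.] 1046 rect [575. 253.] [197. 122.] 80.4
top white_tray 0.84 z95 22 topmean [ 597. -254.] 1084 rect [ 597. -251.] [196. 127.] 84.9
top blue_dish 0.98 z95 22 topmean [645.  -5.] 657 rect [643.  -5.] [124. 121.] 6.0
top egg_timer 0.65 z95 51 topmean [356. 280.] 132 rect [356. 273.] [65. 60.] 88.6
scene spice_jar 0.63 z95 108 topmean [ 421. -194.] 290 rect [ 434. -229.] [ 38. 131.] 20.5
scene salt_shaker 0.6 z95 90 topmean [457.  74.] 96 rect [470.  24.] [ 36. 130.] 14.1
scene salt_shaker 0.37 z95 33 topmean None 0 rect [584. 155.] [211. 122.] 80.3
scene pink_peg 0.63 z95 15 topmean [ 359. -301.] 144 rect [ 359. -300.] [14. 59.] 18.6
scene black_clip 0.62 z95 89 topmean [460.  65.] 514 rect [446. 118.] [ 42. 140.] 12.8
scene black_clip 0.49 z95 15 topmean [424. 212.] 47 rect [423. 212.] [18. 36.] 13.2
scene tea_light 0.7 z95 17 topmean [451. -67.] 194 rect [452. -73.] [35. 48.] 14.3
scene tea_light 0.57 z95 17 topmean [405.   5.] 159 rect [406.   0.] [33. 50.] 15.3
scene wooden_caddy 0.58 z95 33 topmean [575. 247.] 757 rect [576. 243.] [233. 131.] 80.9
scene white_tray 0.59 z95 23 topmean [ 596. -261.] 1442 rect [ 597. -256.] [203. 125.] 85.1
scene blue_dish 0.73 z95 23 topmean [644. -10.] 686 rect [644. -11.] [123. 144.] 6.9
scene egg_timer 0.63 z95 53 topmean [355. 278.] 89 rect [366. 240.] [ 61. 106.] 16.1
```

View pics/crop0.png

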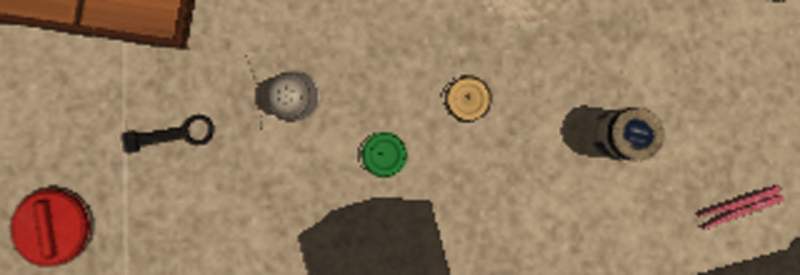

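The crop shows the jar's cap at about (420,284) px, the shaker's cap at (282,269), the yellow tea light at (352,269) with the green one apart at (319,291), the clip at (213–250,284) and the peg at (461,312). These are the choices.

```bash
python3 - <<'E'
from h import *
print(onplane("top",[[419.8,283.6]],105),onplane("top",[[281.8,268.8]],88))
pic,d=imaging.snapshot("top")
m=np.zeros((480,640),bool); m[272:294,205:256]=True
m&=pic.max(2)<60
v,u=np.nonzero(m);pl=onplane("top",np.c_[u,v],10)[:,:2].astype(np.float32);print(len(u),cv2.minAreaRect(pl))
vx=cv2.fitLine(pl,cv2.DIST_L1,0,.01,.01).ravel();print(vx,np.degrees(np.arctan2(vx[1],vx[0])))
w=world("top",np.c_[u,v],d[v,u]);print(w[:,:2].mean(0),w[:,2].mean())
a=go(420,-190,180,-63.4);b=go(420,-190,66,-63.4,a)
E
```

```text
[[ 418.03987961 -189.97470376  105.        ]] [[453.83644346  73.78705413  88.        ]]
192 ((430.0628662109375, 187.20750427246094), (23.97028160095215, 74.75080108642578), 4.830935001373291)
[ 1.6117541e-01 -9.8692578e-01  4.2725354e+02  1.9746768e+02] -80.72487
[428.28282826 189.85389268] 9.638277609704778
[9.69, -6.41, 2.58, 0.0, 0.0, -0.03]
[0.0, 0.0, 3.8, 0.0, 0.0, 0.0]
```

Emit:
{"name": "drive_tool", "arguments": {"moves": [[9.65,-6.45,2.6,0,0,0],[9.65,-6.45,2.6,0,0,0],[9.65,-6.45,2.6,0,0,0],[9.65,-6.45,2.6,0,0,0],[9.65,-6.45,2.6,0,0,0],[9.65,-6.45,2.6,0,0,0],[9.65,-6.45,2.6,0,0,0],[9.65,-6.45,2.6,0,0,0],[9.65,-6.45,2.6,0,0,0],[9.65,-6.45,2.6,0,0,0],[9.65,-6.45,2.6,0,0,0],[9.65,-6.45,2.6,0,0,0]], "gripper": 80, "newtons": 20}}

```text
time: 3.1
eef_pos: [418.3, -189.9, 327.0]
tool_rot: [[0.894, 0.447, 0.0], [0.447, -0.894, -0.001], [0.0, 0.001, -1.0]]
contact_force: [-0.0, -0.0, -0.1]
gripper_width: 80.4
gripper_force: 0.0
```

Emit:
{"name": "drive_tool", "arguments": {"moves": [[0,0,2,0,0,0],[0,0,3,0,0,0],[0,0,3.8,0,0,0],[0,0,3.8,0,0,0],[0,0,3.8,0,0,0],[0,0,3.8,0,0,0]]}}

```text
time: 3.6
eef_pos: [418.6, -190.4, 214.4]
tool_rot: [[0.895, 0.446, 0.002], [0.446, -0.895, -0.002], [0.001, 0.002, -1.0]]
contact_force: [-1.4, -0.4, 0.8]
gripper_width: 79.7
gripper_force: 0.0
```

Emit:
{"name": "drive_tool", "arguments": {"moves": [[0,0,0,0,0,0],[0,0,0,0,0,0],[0,0,0,0,0,0],[0,0,0,0,0,0],[0,0,0,0,0,0],[0,0,0,0,0,0],[0,0,0,0,0,0],[0,0,0,0,0,0]], "gripper": 30}}

```text
time: 4.27
eef_pos: [418.5, -189.3, 212.9]
tool_rot: [[0.894, 0.447, 0.0], [0.447, -0.894, -0.0], [0.0, 0.0, -1.0]]
contact_force: [-0.5, -1.0, 2.2]
gripper_width: 40.4
gripper_force: 20.0
```

```bash
python3 - <<'E'
from h import *
o=bot.get_obs();p=o["eef_pos"];print(o["time"],p,o["gripper_width"],o["gripper_force"],o["contact_force"])
a=go(418.5,-190,200,-63.4)
c=np.array([575,252]);y=np.array([np.cos(np.radians(80.4)),np.sin(np.radians(80.4))]);print(c+46*y,c-46*y)
t=c+46*y; b=go(*t,200,-9.6,a); e=go(*t,73,-9.6,b)
E
```

```text
4.2667 [ 418.45486763 -189.33630504  212.88475119] 40.44236076103727 19.984732000302756 [-0.46354462 -0.99274018  2.1917372 ]
[-0.01, 0.02, -4.48, 0.01, -0.01, -0.02]
[582.67136235 297.35581771] [567.32863765 206.64418229]
[12.17, -12.08, 0.0, 0.0, 0.0, -53.8]
[0.0, 0.0, 4.23, 0.0, 0.0, 0.0]
```

Emit:
{"name": "drive_tool", "arguments": {"moves": [[0,0,-0.5,0,0,0],[0,0,-1.5,0,0,0],[0,0,-2.7,0,0,0],[0,0,-3.8,0,0,0],[0,0,-4.5,0,0,0],[0,0,-4.5,0,0,0]]}}

```text
time: 4.77
eef_pos: [418.6, -189.4, 351.4]
tool_rot: [[0.894, 0.448, 0.006], [0.448, -0.894, -0.005], [0.003, 0.007, -1.0]]
contact_force: [-0.0, -0.0, -1.8]
gripper_width: 40.4
gripper_force: 20.0
```

Emit:
{"name": "drive_tool", "arguments": {"moves": [[0.4,-0.4,0,0,0,-3],[1.2,-1.2,0,0,0,-7],[2.1,-2.1,0,0,0,-12],[3,-3,0,0,0,-17],[3.9,-3.9,0,0,0,-22],[4.8,-4.8,0,0,0,-27],[5.7,-5.7,0,0,0,-32],[6.6,-6.6,0,0,0,-37],[7.5,-7.5,0,0,0,-42],[8.4,-8.4,0,0,0,-46],[9.3,-9.3,0,0,0,-50],[10,-10,0,0,0,-54]]}}

```text
time: 5.77
eef_pos: [552.7, 215.9, 345.6]
tool_rot: [[0.159, 0.987, -0.003], [0.987, -0.159, -0.0], [-0.001, -0.003, -1.0]]
contact_force: [0.2, -0.1, -0.8]
gripper_width: 40.1
gripper_force: 20.0
```

```bash
python3 - <<'E'
from h import *
o=bot.get_obs();print(o["time"],o["eef_pos"],o["gripper_width"],o["gripper_force"],o["contact_force"],o["qpos"])
b=go(582.7,297.4,200,-9.6); e=go(582.7,297.4,73,-9.6,b)
E
```

```text
5.7667 [552.69516197 215.9328639  345.61146011] 40.12998530472271 19.98442721160245 [ 0.15054802 -0.13493213 -0.77030982] [9.91623193e+00 2.87991844e+01 7.27384632e+01 1.96914849e-02
 7.86190435e+01 1.90690230e+01]
[2.84, 0.56, -0.06, -0.15, 0.03, 0.44]
[0.0, 0.0, 4.23, 0.0, 0.0, 0.0]
```

Emit:
{"name": "drive_tool", "arguments": {"moves": [[1,0.2,0,0,0,0],[2,0.4,0,0,0,0],[2.94,0.53,0,0,0,0],[2.94,0.53,0,0,0,0],[2.94,0.53,0,0,0,0],[2.94,0.53,0,0,0,0]]}}

```text
time: 6.27
eef_pos: [582.6, 297.3, 346.1]
tool_rot: [[0.164, 0.986, -0.003], [0.986, -0.164, -0.001], [-0.001, -0.002, -1.0]]
contact_force: [-0.3, -0.0, -1.6]
gripper_width: 40.4
gripper_force: 20.0
```

Emit:
{"name": "drive_tool", "arguments": {"moves": [[0,0,1,0,0,0],[0,0,2,0,0,0],[0,0,3,0,0,0],[0,0,3.6,0,0,0],[0,0,3.6,0,0,0],[0,0,3.6,0,0,0]]}}

```text
time: 6.77
eef_pos: [582.7, 296.7, 239.5]
tool_rot: [[0.165, 0.986, -0.002], [0.986, -0.165, -0.001], [-0.001, -0.001, -1.0]]
contact_force: [1.0, -0.0, -1.3]
gripper_width: 40.2
gripper_force: 20.0
```

```bash
python3 - <<'E'
from h import *
o=bot.get_obs();print(o["time"],o["eef_pos"],o["gripper_width"],o["gripper_force"],o["contact_force"])
e=go(582.7,297.4,73,-9.6)
for n in ("scene","top"):
    p,_=imaging.snapshot(n);cv2.imwrite(f"pics/{n}1.png",p[:,:,::-1])
p=cv2.imread("pics/scene1.png");cv2.imwrite("pics/s1c.png",cv2.resize(p[60:260,260:500],None,fx=3,fy=3))
E
```

```text
6.7667 [582.71532203 296.67643684 239.45453871] 40.2462650658453 19.98562103646691 [ 1.00418711 -0.03985419 -1.33245482]
[0.02, -0.0, 0.64, -0.08, 0.05, 0.1]
```

View pics/s1c.png

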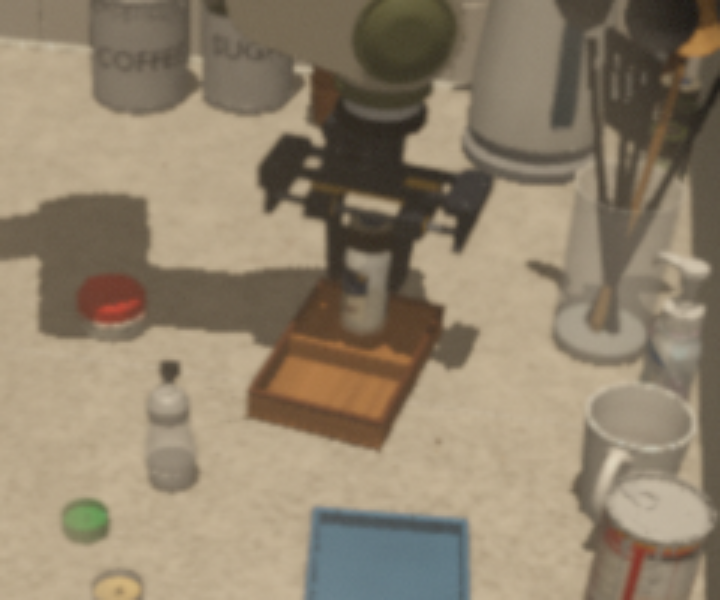

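The view shows the jar upright and held over the far bay, its foot at crop (365,320). Next I lower, release and lift.

Emit:
{"name": "drive_tool", "arguments": {"moves": [[0,0,0.3,0,0,0],[0,0,0.55,0,0,0],[0,0,0.66,0,0,0],[0,0,0.66,0,0,0],[0,0,0.66,0,0,0]]}}

```text
time: 7.28
eef_pos: [582.6, 297.6, 219.8]
tool_rot: [[0.164, 0.987, -0.0], [0.987, -0.164, -0.0], [-0.0, -0.0, -1.0]]
contact_force: [-0.7, -0.4, -1.5]
gripper_width: 40.0
gripper_force: 20.0
```

Emit:
{"name": "drive_tool", "arguments": {"moves": [[0,0,0,0,0,0],[0,0,0,0,0,0],[0,0,0,0,0,0],[0,0,0,0,0,0],[0,0,0,0,0,0],[0,0,0,0,0,0]], "gripper": 75}}

```text
time: 7.78
eef_pos: [582.6, 297.6, 220.1]
tool_rot: [[0.164, 0.987, 0.0], [0.987, -0.164, 0.0], [0.0, 0.0, -1.0]]
contact_force: [-0.7, 0.1, 0.5]
gripper_width: 74.6
gripper_force: 0.0
```

Emit:
{"name": "drive_tool", "arguments": {"moves": [[0,0,-0.5,0,0,0],[0,0,-1.5,0,0,0],[0,0,-2.7,0,0,0],[0,0,-3.9,0,0,0],[0,0,-4.3,0,0,0],[0,0,-4.3,0,0,0]]}}

```text
time: 8.28
eef_pos: [582.6, 297.6, 353.0]
tool_rot: [[0.164, 0.986, 0.007], [0.987, -0.164, 0.002], [0.003, 0.007, -1.0]]
contact_force: [-0.0, 0.5, 0.2]
gripper_width: 75.2
gripper_force: 0.0
```

```bash
python3 - <<'E'
from h import *
o=bot.get_obs();print(o["time"],o["eef_pos"],o["gripper_width"],o["contact_force"])
a=go(455.5,74.5,200,-9.6); b=go(455.5,74.5,58,-9.6,a)
E
```

```text
8.2833 [582.60971666 297.6496273  353.00447036] 75.17862152991933 [-0.03218853  0.52212213  0.24798082]
[-8.03, -2.96, 0.14, 0.38, -0.19, 0.18]
[0.0, 0.0, 4.73, 0.0, 0.0, 0.0]
```

Emit:
{"name": "drive_tool", "arguments": {"moves": [[-1,-0.4,0,0,0,0],[-2.3,-0.85,0,0,0,0],[-3.6,-1.3,0,0,0,0],[-4.9,-1.8,0,0,0,0],[-6.2,-2.3,0,0,0,0],[-7.4,-2.7,0,0,0,0],[-8.02,-2.96,0,0,0,0],[-8.02,-2.96,0,0,0,0],[-8.02,-2.96,0,0,0,0]], "gripper": 82}}

```text
time: 9.03
eef_pos: [455.3, 74.3, 348.2]
tool_rot: [[0.166, 0.986, -0.001], [0.986, -0.166, 0.0], [0.0, -0.002, -1.0]]
contact_force: [0.3, -0.1, -0.0]
gripper_width: 81.7
gripper_force: 0.0
```

Emit:
{"name": "drive_tool", "arguments": {"moves": [[0,0,1.2,0,0,0],[0,0,2.4,0,0,0],[0,0,3.6,0,0,0],[0,0,4.5,0,0,0],[0,0,4.9,0,0,0],[0,0,4.9,0,0,0],[0,0,4.9,0,0,0]]}}

```text
time: 9.62
eef_pos: [456.0, 75.6, 201.3]
tool_rot: [[0.163, 0.987, -0.002], [0.987, -0.163, 0.0], [0.0, -0.002, -1.0]]
contact_force: [-0.6, -0.4, 1.0]
gripper_width: 81.9
gripper_force: 0.0
```

Emit:
{"name": "drive_tool", "arguments": {"moves": [[0,0,0,0,0,0],[0,0,0,0,0,0],[0,0,0,0,0,0],[0,0,0,0,0,0],[0,0,0,0,0,0],[0,0,0,0,0,0],[0,0,0,0,0,0],[0,0,0,0,0,0]], "gripper": 32}}

```text
time: 10.28
eef_pos: [455.7, 74.8, 202.1]
tool_rot: [[0.164, 0.986, 0.001], [0.986, -0.164, -0.0], [0.0, 0.001, -1.0]]
contact_force: [0.5, 0.3, 0.8]
gripper_width: 39.0
gripper_force: 19.8
```

Emit:
{"name": "drive_tool", "arguments": {"moves": [[0,0,-0.5,0,0,0],[0,0,-1.5,0,0,0],[0,0,-2.7,0,0,0],[0,0,-3.6,0,0,0],[0,0,-4,0,0,0],[0,0,-4,0,0,0],[0,0,-4,0,0,0]]}}

```text
time: 10.87
eef_pos: [455.3, 74.8, 321.7]
tool_rot: [[0.164, 0.986, 0.0], [0.986, -0.164, -0.0], [-0.0, 0.0, -1.0]]
contact_force: [0.2, -0.3, -1.8]
gripper_width: 39.2
gripper_force: 19.7
```

```bash
python3 - <<'E'
from h import *
o=bot.get_obs();print(o["time"],o["eef_pos"],o["gripper_width"],o["contact_force"])
a=go(567.3,206.6,175,-9.6); b=go(567.3,206.6,80,-9.6,a)
E
```

```text
10.8667 [455.34558394  74.81056248 321.68414922] 39.21237395470467 [ 0.18433527 -0.27667694 -1.77524955]
[4.94, 2.96, -0.02, 0.01, 0.0, 0.17]
[0.0, 0.0, 3.17, 0.0, 0.0, 0.0]
```

Emit:
{"name": "drive_tool", "arguments": {"moves": [[0.5,0.3,0,0,0,0],[1.4,0.85,0,0,0,0],[2.4,1.45,0,0,0,0],[3.4,2.05,0,0,0,0],[4.3,2.6,0,0,0,0],[4.94,2.96,0,0,0,0],[4.94,2.96,0,0,0,0],[4.94,2.96,0,0,0,0]]}}

```text
time: 11.53
eef_pos: [567.6, 207.0, 319.4]
tool_rot: [[0.163, 0.987, -0.004], [0.987, -0.163, -0.001], [-0.001, -0.004, -1.0]]
contact_force: [-0.2, -1.1, -1.0]
gripper_width: 39.3
gripper_force: 19.7
```

Emit:
{"name": "drive_tool", "arguments": {"moves": [[0,0,0.8,0,0,0],[0,0,1.8,0,0,0],[0,0,2.8,0,0,0],[0,0,3.3,0,0,0],[0,0,3.6,0,0,0],[0,0,3.75,0,0,0],[0,0,3.75,0,0,0],[0,0,3.75,0,0,0]]}}

```text
time: 12.2
eef_pos: [567.6, 206.2, 210.2]
tool_rot: [[0.164, 0.986, 0.001], [0.986, -0.164, 0.0], [0.0, 0.001, -1.0]]
contact_force: [-0.0, -1.3, -0.2]
gripper_width: 39.0
gripper_force: 19.7
```

```bash
python3 - <<'E'
from h import *
o=bot.get_obs();print(o["time"],o["eef_pos"],o["gripper_width"],o["contact_force"])
p,_=imaging.snapshot("scene");cv2.imwrite("pics/s2c.png",cv2.resize(p[60:260,260:500,::-1],None,fx=3,fy=3))
E
```

```text
12.2 [567.56458528 206.1675485  210.1689332 ] 39.006047229553644 [-0.02566037 -1.33040958 -0.20762521]
```

View pics/s2c.png

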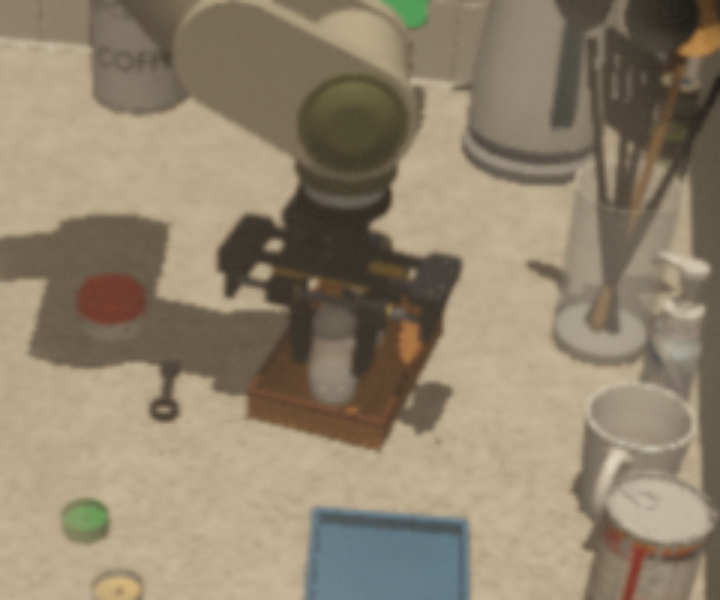

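The shaker stands at crop (335,390) in the near bay. I release it.

Emit:
{"name": "drive_tool", "arguments": {"moves": [[0,0,0.05,0,0,0],[0,0,0.05,0,0,0],[0,0,0.05,0,0,0]]}}

```text
time: 12.5
eef_pos: [567.5, 206.4, 208.2]
tool_rot: [[0.164, 0.987, 0.0], [0.987, -0.164, 0.0], [0.0, 0.0, -1.0]]
contact_force: [-1.0, 0.8, -1.0]
gripper_width: 39.2
gripper_force: 19.7
```

Emit:
{"name": "drive_tool", "arguments": {"moves": [[0,0,0,0,0,0],[0,0,0,0,0,0],[0,0,0,0,0,0],[0,0,0,0,0,0],[0,0,0,0,0,0],[0,0,0,0,0,0]], "gripper": 75}}

```text
time: 13.0
eef_pos: [567.5, 206.5, 208.0]
tool_rot: [[0.164, 0.986, -0.0], [0.986, -0.164, 0.0], [0.0, -0.0, -1.0]]
contact_force: [-0.9, -0.6, -0.1]
gripper_width: 74.6
gripper_force: 0.0
```

Emit:
{"name": "drive_tool", "arguments": {"moves": [[0,0,-0.5,0,0,0],[0,0,-1.5,0,0,0],[0,0,-2.7,0,0,0],[0,0,-3.9,0,0,0],[0,0,-4.4,0,0,0],[0,0,-4.4,0,0,0],[0,0,-4.4,0,0,0]]}}

```text
time: 13.58
eef_pos: [567.3, 206.4, 340.1]
tool_rot: [[0.164, 0.987, 0.001], [0.987, -0.164, 0.0], [0.0, 0.001, -1.0]]
contact_force: [-0.2, -0.5, -0.1]
gripper_width: 75.2
gripper_force: 0.0
```

```bash
python3 - <<'E'
from h import *
o=bot.get_obs();print(o["time"],o["eef_pos"],o["gripper_width"],o["contact_force"])
a=go(358,-298,150,18.9)
E
```

```text
13.5833 [567.29112986 206.43489734 340.11100626] 75.17735068716887 [-0.2099066  -0.53637177 -0.07806339]
[-17.73, -4.13, 1.42, 0.05, -0.0, -28.32]
```

Emit:
{"name": "drive_tool", "arguments": {"moves": [[-0.7,-0.2,0,0,0,-2],[-2,-0.5,0,0,0,-5],[-3.3,-0.8,0,0,0,-9],[-4.6,-1.1,0,0,0,-13],[-5.9,-1.4,0,0,0,-17],[-7.2,-1.7,0,0,0,-21],[-8.5,-2,0,0,0,-25],[-9.8,-2.3,0,0,0,-28.3],[-11.1,-2.6,0,0,0,-28.3],[-12.4,-2.9,0,0,0,-28.3],[-13.7,-3.2,0,0,0,-28.3],[-15,-3.5,0,0,0,-28.3]], "gripper": 50}}

```text
time: 14.58
eef_pos: [388.9, -221.7, 338.4]
tool_rot: [[-0.323, 0.946, -0.002], [0.946, 0.323, 0.002], [0.003, -0.001, -1.0]]
contact_force: [1.8, 0.3, 0.0]
gripper_width: 50.1
gripper_force: 0.0
```

Emit:
{"name": "drive_tool", "arguments": {"moves": [[0,0,0,0,0,0],[0,0,0,0,0,0]]}}

```text
time: 14.75
eef_pos: [389.4, -221.8, 338.4]
tool_rot: [[-0.32, 0.948, -0.002], [0.948, 0.32, 0.002], [0.003, -0.001, -1.0]]
contact_force: [0.4, 0.7, 0.1]
gripper_width: 49.9
gripper_force: 0.0
```

```bash
python3 - <<'E'
from h import *
o=bot.get_obs();print(o["time"],o["eef_pos"],o["gripper_width"],o["contact_force"])
a=go(358,-298,100,18.9);go(358,-298,21,18.9,a)
n="top";pic,d=imaging.snapshot(n)
for s in models.silhouettes(n,"pink_peg")[:2]:
    v,u=np.nonzero(s["region"]);pl=onplane(n,np.c_[u,v],11)[:,:2].astype(np.float32);print(s["score"],cv2.minAreaRect(pl),s["box"])
m=(pic[:,:,0].astype(int)-pic[:,:,1]>70)&(pic[:,:,2]>60); m[:, :400]=0;m[:295]=0
v,u=np.nonzero(m);pl=onplane(n,np.c_[u,v],11)[:,:2].astype(np.float32);print(len(u),cv2.minAreaRect(pl))
E
```

```text
14.75 [ 389.3583832  -221.76831151  338.3909572 ] 49.897654261015276 [0.41668106 0.65741427 0.05452414]
[-2.08, -1.8, 3.03, -0.08, -0.17, -0.26]
[0.0, 0.0, 2.63, 0.0, 0.0, 0.0]Traceback (most recent call last):
  File "<stdin>", line 8, in <module>
  File "h.py", line 10, in onplane
    o,u,R,t=ray(n,px);w=u@R;return o+w*((z-o[2])/w[:,2])[:,None]
            ~~~^^^^^^
  File "h.py", line 5, in ray
    u=cv2.undistortPoints(np.array(px,float).reshape(-1,1,2),K,np.array(c["dist"])).reshape(-1,2)
      ~~~~~~~~~~~~~~~~~~~^^^^^^^^^^^^^^^^^^^^^^^^^^^^^^^^^^^^^^^^^^^^^^^^^^^^^^^^^^
cv2.error: OpenCV(4.12.0) /io/opencv/modules/calib3d/src/undistort.dispatch.cpp:347: error: (-215:Assertion failed) CV_IS_MAT(_src) && CV_IS_MAT(_dst) && (_src->rows == 1 || _src->cols == 1) && (_dst->rows == 1 || _dst->cols == 1) && _src->cols + _src->rows - 1 == _dst->rows + _dst->cols - 1 && (CV_MAT_TYPE(_src->type) == CV_32FC2 || CV_MAT_TYPE(_src->type) == CV_64FC2) && (CV_MAT_TYPE(_dst->type) == CV_32FC2 || CV_MAT_TYPE(_dst->type) == CV_64FC2) in function 'cvUndistortPointsInternal'
```

Emit:
{"name": "drive_tool", "arguments": {"moves": [[-0.9,-0.8,1,0,0,0],[-1.7,-1.5,2,0,0,0],[-2.08,-1.8,2.9,0,0,0],[-2.08,-1.8,3.03,0,0,0],[-2.08,-1.8,3.03,0,0,0],[-2.08,-1.8,3.03,0,0,0]]}}

```text
time: 15.35
eef_pos: [360.1, -295.5, 249.5]
tool_rot: [[-0.325, 0.946, -0.0], [0.946, 0.325, 0.001], [0.001, 0.0, -1.0]]
contact_force: [0.8, -0.4, 0.9]
gripper_width: 49.8
gripper_force: 0.0
```

Emit:
{"name": "drive_tool", "arguments": {"moves": [[0,0,1,0,0,0],[0,0,1.9,0,0,0],[0,0,2.4,0,0,0],[0,0,2.6,0,0,0],[0,0,2.6,0,0,0],[0,0,2.6,0,0,0]]}}

```text
time: 15.85
eef_pos: [360.0, -296.4, 172.3]
tool_rot: [[-0.325, 0.946, 0.001], [0.946, 0.325, -0.001], [-0.002, 0.001, -1.0]]
contact_force: [-0.5, -0.4, -0.8]
gripper_width: 50.0
gripper_force: 0.0
```

Emit:
{"name": "drive_tool", "arguments": {"moves": [[0,0,0,0,0,0],[0,0,0,0,0,0],[0,0,0,0,0,0],[0,0,0,0,0,0],[0,0,0,0,0,0],[0,0,0,0,0,0],[0,0,0,0,0,0],[0,0,0,0,0,0]], "gripper": 5}}

```text
time: 16.52
eef_pos: [359.3, -296.8, 171.2]
tool_rot: [[-0.323, 0.946, 0.0], [0.946, 0.323, -0.0], [-0.0, 0.0, -1.0]]
contact_force: [-1.4, -0.5, 4.1]
gripper_width: 14.6
gripper_force: 20.0
```

Emit:
{"name": "drive_tool", "arguments": {"moves": [[0,0,-0.5,0,0,0],[0,0,-1.5,0,0,0],[0,0,-2.7,0,0,0],[0,0,-3.5,0,0,0],[0,0,-3.5,0,0,0],[0,0,-3.5,0,0,0]]}}

```text
time: 17.02
eef_pos: [359.3, -296.7, 276.7]
tool_rot: [[-0.324, 0.946, 0.001], [0.946, 0.324, -0.002], [-0.002, 0.001, -1.0]]
contact_force: [0.6, -0.0, -0.8]
gripper_width: 14.5
gripper_force: 20.0
```

```bash
python3 - <<'E'
from h import *
o=bot.get_obs();print(o["time"],o["eef_pos"],o["gripper_width"],o["contact_force"])
a=go(593,-298,125,84.9);go(593,-298,27,84.9,a)
p,_=imaging.snapshot("scene");cv2.imwrite("pics/s3c.png",cv2.resize(p[200:400,130:400,::-1],None,fx=2.9,fy=2.9))
E
```

```text
17.0167 [ 359.25646265 -296.71314115  276.68401982] 14.50651653737992 [ 0.56203055 -0.02362338 -0.7875301 ]
[-2.56, 7.36, 0.16, -0.04, 0.13, -66.02]
[0.0, 0.0, 3.27, 0.0, 0.0, 0.0]
```

View pics/s3c.png

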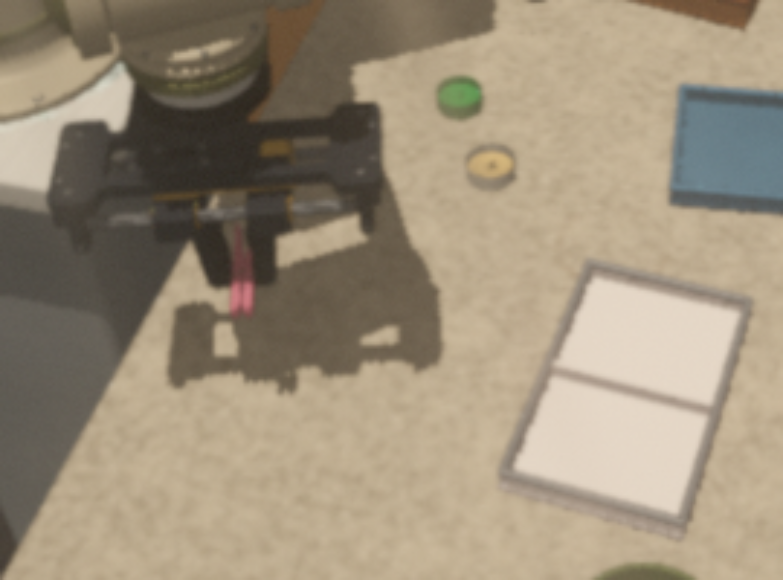

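The peg is held level at crop (242,270), and both tray bays are empty.

Emit:
{"name": "drive_tool", "arguments": {"moves": [[-0.1,0.4,0,0,0,-4],[-0.4,1.2,0,0,0,-11],[-0.7,2,0,0,0,-18],[-1,2.8,0,0,0,-25],[-1.3,3.6,0,0,0,-32],[-1.6,4.5,0,0,0,-39],[-1.9,5.4,0,0,0,-46],[-2.2,6.3,0,0,0,-53],[-2.4,6.9,0,0,0,-60],[-2.56,7.36,0,0,0,-66],[-2.56,7.36,0,0,0,-66],[-2.56,7.36,0,0,0,-66]]}}

```text
time: 18.07
eef_pos: [593.0, -297.9, 273.7]
tool_rot: [[-0.996, 0.092, -0.003], [0.092, 0.996, 0.002], [0.003, 0.002, -1.0]]
contact_force: [-0.6, 0.7, -0.2]
gripper_width: 14.6
gripper_force: 20.0
```

Emit:
{"name": "drive_tool", "arguments": {"moves": [[0,0,0.8,0,0,0],[0,0,1.8,0,0,0],[0,0,2.5,0,0,0],[0,0,2.7,0,0,0],[0,0,2.7,0,0,0],[0,0,2.7,0,0,0]]}}

```text
time: 18.57
eef_pos: [592.8, -298.4, 195.8]
tool_rot: [[-0.996, 0.091, 0.0], [0.091, 0.996, -0.0], [-0.0, -0.0, -1.0]]
contact_force: [0.2, 0.1, 0.8]
gripper_width: 14.4
gripper_force: 20.0
```

```bash
python3 - <<'E'
from h import *
o=bot.get_obs();print(o["time"],o["eef_pos"],o["gripper_width"],o["contact_force"])
go(593,-298,177.5-147.3,84.9)
p,_=imaging.snapshot("top");cv2.imwrite("pics/t4c.png",cv2.resize(p[150:330,360:600,::-1],None,fx=3,fy=3))
E
```

```text
18.5667 [ 592.80026677 -298.37113178  195.7850047 ] 14.438102104523667 [0.22623025 0.07233463 0.84389895]
[-0.01, 0.01, 0.61, -0.02, 0.02, -0.12]
```

View pics/t4c.png

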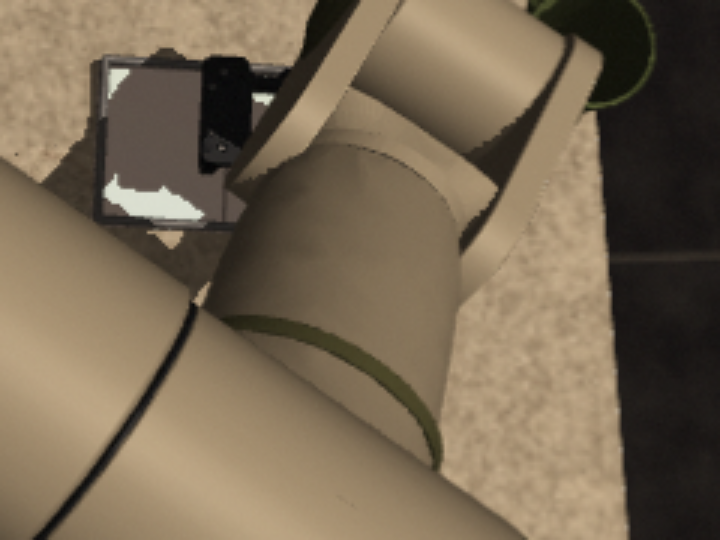

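The arm hides the right-hand bay from above, but the gripper (crop 225,115) is over its divider side, as the numbers say. I lower and release.

Emit:
{"name": "drive_tool", "arguments": {"moves": [[0,0,0.3,0,0,0],[0,0,0.5,0,0,0],[0,0,0.6,0,0,0],[0,0,0.6,0,0,0],[0,0,0.6,0,0,0]]}}

```text
time: 19.03
eef_pos: [593.1, -298.0, 177.0]
tool_rot: [[-0.996, 0.089, 0.0], [0.089, 0.996, 0.0], [-0.0, 0.0, -1.0]]
contact_force: [0.3, 0.5, 0.4]
gripper_width: 14.8
gripper_force: 20.0
```

Emit:
{"name": "drive_tool", "arguments": {"moves": [[0,0,0,0,0,0],[0,0,0,0,0,0],[0,0,0,0,0,0],[0,0,0,0,0,0],[0,0,0,0,0,0]], "gripper": 34}}

```text
time: 19.45
eef_pos: [593.1, -298.0, 177.0]
tool_rot: [[-0.996, 0.089, 0.0], [0.089, 0.996, 0.0], [-0.0, 0.0, -1.0]]
contact_force: [-0.1, 0.2, 0.4]
gripper_width: 34.0
gripper_force: 0.0
```

Emit:
{"name": "drive_tool", "arguments": {"moves": [[0,0,-0.5,0,0,0],[0,0,-1.5,0,0,0],[0,0,-2.7,0,0,0],[0,0,-3.9,0,0,0],[0,0,-5,0,0,0],[0,0,-5.5,0,0,0],[0,0,-5.5,0,0,0]]}}

```text
time: 20.03
eef_pos: [593.1, -298.0, 346.6]
tool_rot: [[-0.996, 0.089, 0.006], [0.089, 0.996, -0.005], [-0.007, -0.004, -1.0]]
contact_force: [0.7, 0.6, -0.3]
gripper_width: 34.1
gripper_force: 0.0
```

```bash
python3 - <<'E'
from h import *
o=bot.get_obs();print(o["time"],o["eef_pos"],o["gripper_width"],o["contact_force"],o["qpos"])
go(428,188,195,7)
E
```

```text
20.0333 [ 593.11017425 -297.98277169  346.55582578] 34.09280059121171 [ 0.65313854  0.63108537 -0.2734579 ] [-3.68717363e+01  3.56670194e+01  5.97780586e+01  5.82899559e-04
  8.41038093e+01 -1.21750507e+02]
[6.93, 15.64, 0.03, 0.06, 0.48, 77.88]
```

Emit:
{"name": "drive_tool", "arguments": {"moves": [[0.3,0.7,0,0,0,4],[0.8,1.8,0,0,0,11],[1.3,3,0,0,0,18],[1.8,4.2,0,0,0,25],[2.4,5.4,0,0,0,32],[2.9,6.6,0,0,0,39],[3.4,7.8,0,0,0,46],[4,9,0,0,0,53],[4.5,10.2,0,0,0,60],[5,11.2,0,0,0,67],[5,11.2,0,0,0,74],[5,11.2,0,0,0,78]], "gripper": 60}}

```text
time: 21.03
eef_pos: [472.6, 51.9, 341.0]
tool_rot: [[-0.116, 0.993, -0.002], [0.993, 0.116, 0.0], [0.001, -0.002, -1.0]]
contact_force: [0.6, -1.4, -0.5]
gripper_width: 59.9
gripper_force: 0.0
```

Emit:
{"name": "drive_tool", "arguments": {"moves": [[0,0,0,0,0,0],[0,0,0,0,0,0],[0,0,0,0,0,0]]}}

```text
time: 21.28
eef_pos: [473.7, 49.7, 341.4]
tool_rot: [[-0.122, 0.993, -0.001], [0.993, 0.122, 0.0], [0.0, -0.001, -1.0]]
contact_force: [-0.4, -0.7, 0.1]
gripper_width: 60.0
gripper_force: 0.0
```

```bash
python3 - <<'E'
from h import *
o=bot.get_obs();print(o["time"],o["eef_pos"],o["gripper_width"],o["contact_force"])
n="scene";pic,d=imaging.snapshot(n)
for s in models.silhouettes(n,"black_clip")[:2]:
    v,u=np.nonzero(s["region"]);pl=onplane(n,np.c_[u,v],8)[:,:2].astype(np.float32);vx=cv2.fitLine(pl,cv2.DIST_L1,0,.01,.01).ravel();print(s["score"],s["box"],cv2.minAreaRect(pl),np.degrees(np.arctan2(vx[1],vx[0])))
    w=world(n,np.c_[u,v],d[v,u]);print(w.mean(0))
cv2.imwrite("pics/s5.png",pic[:,:,::-1])
t,_=imaging.snapshot("top");cv2.imwrite("pics/t5.png",t[:,:,::-1])
a=go(428,188,100,7);go(428,188,20.7,7,a)
E
```

```text
21.2833 [473.73449694  49.74198534 341.4159042 ] 60.02587336430529 [-0.41260147 -0.69485042  0.07439829]
0.61 [298.4, 257.1, 16.8, 11.3] ((450.84368896484375, -65.91212463378906), (33.68289566040039, 48.260292053222656), 14.289193153381348) -72.253525
[451.59699991 -67.52972692  10.61015984]
0.59 [315.9, 191.1, 13.1, 16.3] ((424.8192443847656, 189.15098571777344), (18.591299057006836, 83.3290786743164), 10.481507301330566) -82.09173
[427.21319149 183.30012179   9.66848169]
[4.76, -0.96, 3.15, -0.03, -0.01, -0.1]
[0.0, 0.0, 2.64, 0.0, 0.0, 0.0]
```

View pics/s5.png

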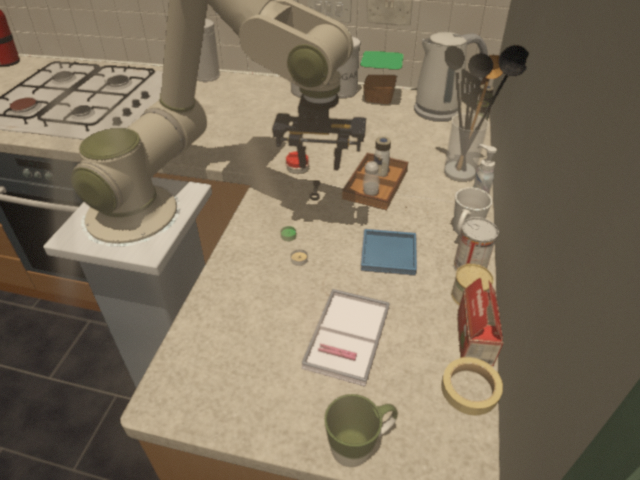

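View pics/t5.png

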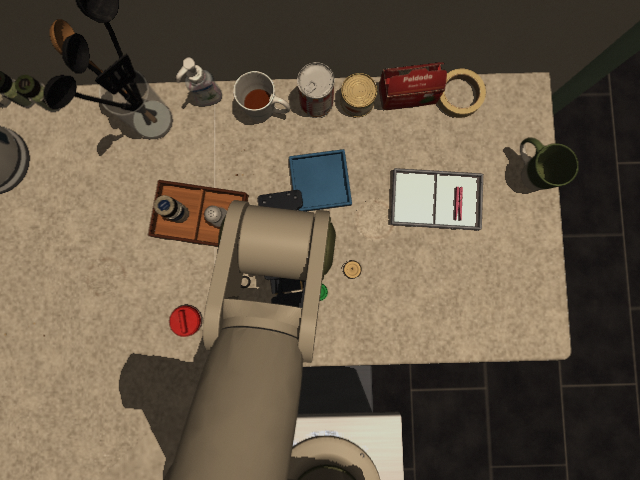

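The scene shows the jar and shaker upright in the caddy (382,160 / 371,178), the peg flat in the tray's front bay (338,352), and the clip at (315,192) still to be taken. The top view agrees.

Emit:
{"name": "drive_tool", "arguments": {"moves": [[1,-0.2,0,0,0,0],[2.2,-0.45,0.5,0,0,0],[3.4,-0.7,1.5,0,0,0],[4.3,-0.87,2.4,0,0,0],[4.76,-0.96,3.15,0,0,0],[4.76,-0.96,3.15,0,0,0],[4.76,-0.96,3.15,0,0,0],[4.76,-0.96,3.15,0,0,0]]}}

```text
time: 22.1
eef_pos: [428.8, 187.8, 248.5]
tool_rot: [[-0.119, 0.993, 0.002], [0.993, 0.119, 0.0], [-0.0, 0.002, -1.0]]
contact_force: [0.1, -1.1, -0.4]
gripper_width: 60.1
gripper_force: 0.0
```

Emit:
{"name": "drive_tool", "arguments": {"moves": [[0,0,1,0,0,0],[0,0,1.9,0,0,0],[0,0,2.4,0,0,0],[0,0,2.62,0,0,0],[0,0,2.62,0,0,0],[0,0,2.62,0,0,0]]}}

```text
time: 22.6
eef_pos: [428.8, 187.8, 170.0]
tool_rot: [[-0.119, 0.993, 0.002], [0.993, 0.119, 0.0], [0.0, 0.002, -1.0]]
contact_force: [1.3, -0.1, -0.9]
gripper_width: 60.1
gripper_force: 0.0
```

Emit:
{"name": "drive_tool", "arguments": {"moves": [[0,0,0,0,0,0],[0,0,0,0,0,0],[0,0,0,0,0,0],[0,0,0,0,0,0],[0,0,0,0,0,0],[0,0,0,0,0,0],[0,0,0,0,0,0],[0,0,0,0,0,0],[0,0,0,0,0,0]], "gripper": 3}}

```text
time: 23.35
eef_pos: [428.0, 188.4, 169.1]
tool_rot: [[-0.12, 0.993, 0.0], [0.993, 0.12, 0.0], [0.0, 0.0, -1.0]]
contact_force: [-1.1, 0.4, 3.9]
gripper_width: 22.6
gripper_force: 20.0
```

Emit:
{"name": "drive_tool", "arguments": {"moves": [[0,0,-0.5,0,0,0],[0,0,-1.5,0,0,0],[0,0,-2.7,0,0,0],[0,0,-3.5,0,0,0],[0,0,-3.5,0,0,0],[0,0,-3.5,0,0,0]]}}

```text
time: 23.85
eef_pos: [427.9, 188.4, 274.6]
tool_rot: [[-0.12, 0.993, 0.002], [0.993, 0.12, 0.0], [0.0, 0.002, -1.0]]
contact_force: [-0.3, -1.1, -0.8]
gripper_width: 22.2
gripper_force: 19.9
```

```bash
python3 - <<'E'
from h import *
o=bot.get_obs();print(o["time"],o["eef_pos"],o["gripper_width"],o["gripper_force"],o["contact_force"],o["qpos"][5])
go(601,-207,130,84.9)
p,_=imaging.snapshot("scene");cv2.imwrite("pics/s6c.png",cv2.resize(p[60:260,230:470,::-1],None,fx=3,fy=3))
E
```

```text
23.85 [427.91471233 188.36827065 274.5704155 ] 22.20175895349685 19.94257241341984 [-0.32096286 -1.05654154 -0.81454562] 2.3253804959140263
[-13.77, 4.15, -0.08, 0.11, 0.08, -78.02]
```

View pics/s6c.png

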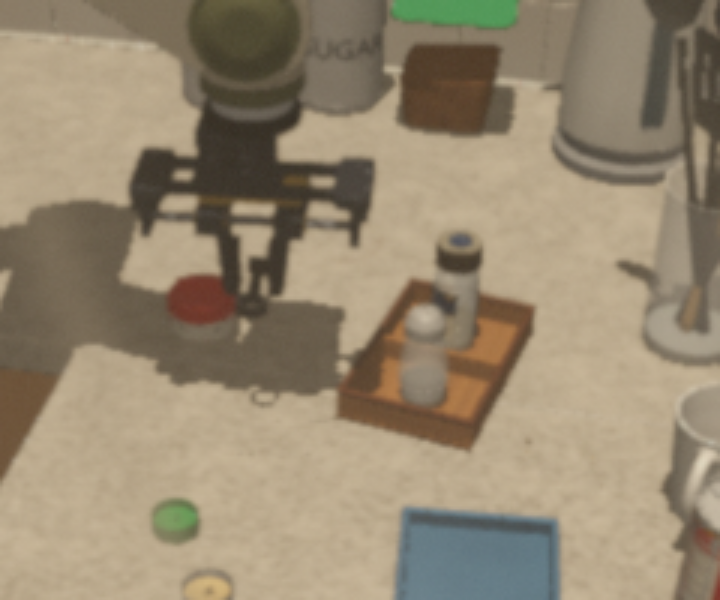

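The clip is lifted in the jaws (crop 258,290), with the ring towards the camera. The faint ring on the table is its shadow.

Emit:
{"name": "drive_tool", "arguments": {"moves": [[-0.5,0.15,0,0,0,-3],[-1.6,0.5,0,0,0,-9],[-2.9,0.9,0,0,0,-16],[-4.2,1.25,0,0,0,-23],[-5.5,1.65,0,0,0,-30],[-6.8,2.05,0,0,0,-37],[-8.1,2.45,0,0,0,-44],[-9.4,2.85,0,0,0,-51],[-10.7,3.2,0,0,0,-58],[-12,3.6,0,0,0,-65],[-13,3.9,0,0,0,-72],[-13.77,4.15,0,0,0,-78]]}}

```text
time: 24.9
eef_pos: [601.7, -210.8, 271.4]
tool_rot: [[-0.996, 0.092, -0.002], [0.092, 0.996, 0.001], [0.002, 0.001, -1.0]]
contact_force: [-0.7, -1.0, 0.1]
gripper_width: 22.9
gripper_force: 19.9
```

Emit:
{"name": "drive_tool", "arguments": {"moves": [[0,0,0,0,0,0],[0,0,0,0,0,0],[0,0,0.8,0,0,0],[0,0,1.8,0,0,0],[0,0,2.4,0,0,0],[0,0,2.4,0,0,0],[0,0,2.4,0,0,0]]}}

```text
time: 25.48
eef_pos: [600.8, -205.7, 201.1]
tool_rot: [[-0.995, 0.096, -0.003], [0.096, 0.995, 0.002], [0.003, 0.001, -1.0]]
contact_force: [0.1, 1.0, 0.2]
gripper_width: 22.7
gripper_force: 19.9
```

```bash
python3 - <<'E'
from h import *
o=bot.get_obs();print(o["time"],o["eef_pos"],o["gripper_width"],o["gripper_force"],o["contact_force"])
go(601,-207,175.5-147.3,84.9)
p,_=imaging.snapshot("scene");cv2.imwrite("pics/s7c.png",cv2.resize(p[220:400,240:480,::-1],None,fx=3,fy=3))
E
```

```text
25.4833 [ 600.79713931 -205.67541761  201.11944485] 22.719710353709683 19.94243206892861 [0.08707629 0.96163888 0.2327159 ]
[-0.01, -0.04, 0.85, 0.08, -0.16, -0.4]
```

View pics/s7c.png

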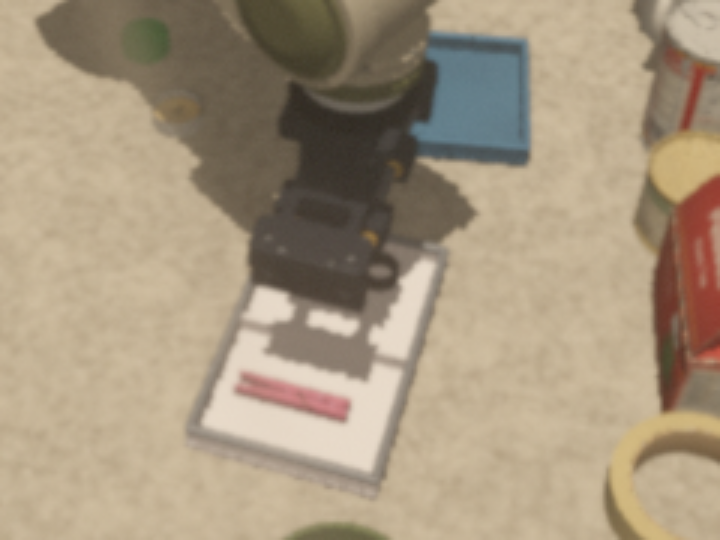

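```bash
python3 -c "
from h import *
print(onplane('scene',[[240+383/3,220+270/3]],38))"
```

```text
[[ 627.43531421 -206.89596928   38.        ]]
```

Emit:
{"name": "drive_tool", "arguments": {"moves": [[0,0,0.3,0,0,0],[0,0,0.6,0,0,0],[0,0,0.8,0,0,0],[0,0,0.84,0,0,0],[0,0,0.84,0,0,0],[0,0,0.84,0,0,0]]}}

```text
time: 26.03
eef_pos: [601.1, -206.9, 176.9]
tool_rot: [[-0.995, 0.096, 0.0], [0.096, 0.995, -0.0], [-0.0, -0.0, -1.0]]
contact_force: [0.1, 0.4, 0.5]
gripper_width: 22.5
gripper_force: 19.9
```

Emit:
{"name": "drive_tool", "arguments": {"moves": [[0,0,0.04,0,0,0],[0,0,0.04,0,0,0],[0,0,0.04,0,0,0]]}}

```text
time: 26.28
eef_pos: [601.1, -206.9, 175.7]
tool_rot: [[-0.995, 0.096, 0.0], [0.096, 0.995, -0.0], [-0.0, -0.0, -1.0]]
contact_force: [0.2, -0.5, -0.3]
gripper_width: 22.7
gripper_force: 19.9
```

Emit:
{"name": "drive_tool", "arguments": {"moves": [[0,0,0,0,0,0],[0,0,0,0,0,0],[0,0,0,0,0,0],[0,0,0,0,0,0],[0,0,0,0,0,0]], "gripper": 38}}

```text
time: 26.7
eef_pos: [601.1, -206.9, 175.6]
tool_rot: [[-0.995, 0.096, 0.0], [0.096, 0.995, -0.0], [-0.0, -0.0, -1.0]]
contact_force: [-0.4, -0.2, 0.7]
gripper_width: 38.1
gripper_force: 0.0
```

Emit:
{"name": "drive_tool", "arguments": {"moves": [[0,0,-0.5,0,0,0],[0,0,-1.5,0,0,0],[0,0,-2.7,0,0,0],[0,0,-3.5,0,0,0],[0,0,-3.5,0,0,0],[0,0,-3.5,0,0,0]]}}

```text
time: 27.2
eef_pos: [601.0, -206.8, 281.8]
tool_rot: [[-0.995, 0.096, 0.002], [0.096, 0.995, -0.001], [-0.002, -0.001, -1.0]]
contact_force: [0.2, 0.7, -0.2]
gripper_width: 38.0
gripper_force: 0.0
```

```bash
python3 - <<'E'
from h import *
o=bot.get_obs();print(o["time"],o["eef_pos"],o["gripper_width"],o["contact_force"],o["qpos"])
a=go(452.5,-67.5,130,33);go(452.5,-67.5,21.5,33,a)
E
```

```text
27.2 [ 601.01686426 -206.83352351  281.76643319] 37.950929499904554 [ 0.16582012  0.66900372 -0.24597952] [-2.96434343e+01  3.61692943e+01  7.02294875e+01  1.84697040e-04
  7.34488386e+01 -1.14161332e+02]
[5.37, 4.15, 0.13, 0.0, 0.16, 51.52]
[0.0, 0.0, 3.62, 0.0, 0.0, 0.0]
```

Emit:
{"name": "drive_tool", "arguments": {"moves": [[0.5,0.4,0,0,0,4],[1.4,1.1,0,0,0,11],[2.3,1.8,0,0,0,18],[3.2,2.5,0,0,0,25],[4.1,3.2,0,0,0,32],[5,3.9,0,0,0,39],[5.37,4.15,0.1,0,0,46],[5.37,4.15,0.1,0,0,51.5],[5.37,4.15,0.1,0,0,51.5],[5.37,4.15,0.1,0,0,51.5]], "gripper": 70}}

```text
time: 28.03
eef_pos: [452.6, -67.6, 276.9]
tool_rot: [[-0.547, 0.837, -0.001], [0.837, 0.547, 0.0], [0.001, -0.001, -1.0]]
contact_force: [0.1, -0.6, 0.2]
gripper_width: 70.3
gripper_force: 0.0
```

Emit:
{"name": "drive_tool", "arguments": {"moves": [[0,0,1,0,0,0],[0,0,2.2,0,0,0],[0,0,3.1,0,0,0],[0,0,3.55,0,0,0],[0,0,3.55,0,0,0],[0,0,3.55,0,0,0]]}}

```text
time: 28.53
eef_pos: [452.9, -67.9, 170.6]
tool_rot: [[-0.546, 0.838, -0.002], [0.838, 0.546, 0.001], [0.001, -0.001, -1.0]]
contact_force: [0.9, -0.2, 1.7]
gripper_width: 69.9
gripper_force: 0.0
```

Emit:
{"name": "drive_tool", "arguments": {"moves": [[0,0,0,0,0,0],[0,0,0,0,0,0],[0,0,0,0,0,0],[0,0,0,0,0,0],[0,0,0,0,0,0],[0,0,0,0,0,0],[0,0,0,0,0,0],[0,0,0,0,0,0]], "gripper": 28, "newtons": 12}}

```text
time: 29.2
eef_pos: [452.7, -67.6, 171.4]
tool_rot: [[-0.545, 0.838, 0.001], [0.838, 0.545, -0.0], [-0.001, 0.0, -1.0]]
contact_force: [-0.6, 0.8, 6.7]
gripper_width: 37.2
gripper_force: 12.0
```

Emit:
{"name": "drive_tool", "arguments": {"moves": [[0,0,-0.5,0,0,0],[0,0,-1.5,0,0,0],[0,0,-2.5,0,0,0],[0,0,-3,0,0,0],[0,0,-3,0,0,0],[0,0,-3,0,0,0]]}}

```text
time: 29.7
eef_pos: [452.4, -67.5, 261.2]
tool_rot: [[-0.545, 0.838, 0.001], [0.838, 0.545, -0.0], [-0.001, 0.001, -1.0]]
contact_force: [0.4, 0.2, -0.1]
gripper_width: 36.7
gripper_force: 12.0
```

```bash
python3 - <<'E'
from h import *
o=bot.get_obs();print(o["time"],o["eef_pos"],o["gripper_width"],o["gripper_force"],o["contact_force"],o["qpos"][5])
a=go(644,-7,110,6);
p,_=imaging.snapshot("scene");cv2.imwrite("pics/s8c.png",cv2.resize(p[180:400,200:480,::-1],None,fx=2.7,fy=2.7))
E
```

```text
29.7 [452.44668381 -67.4783326  261.18922625] 36.66671963093436 11.998727009631693 [ 0.44474502  0.17948244 -0.14423149] -56.38504125738614
[-1.79, 6.45, 0.14, 0.05, 0.04, 27.02]
```

View pics/s8c.png

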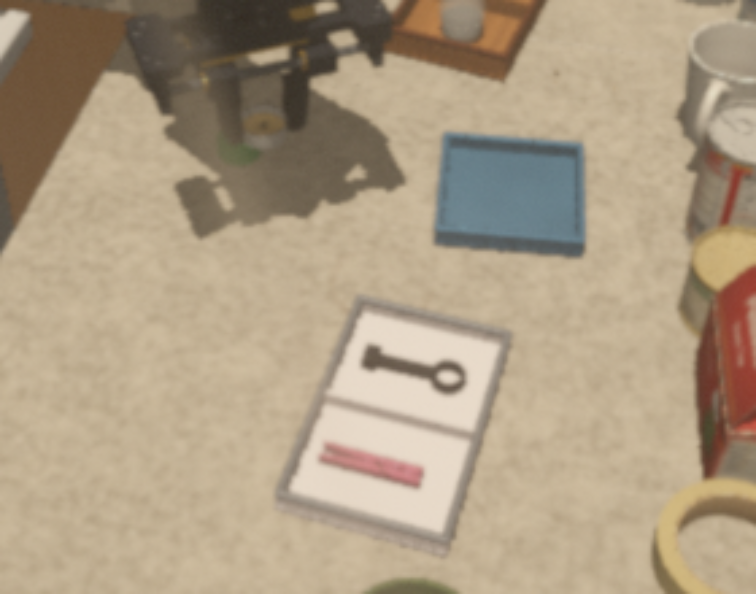

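The clip and peg lie flat, one in each bay (crop 413,368 / 372,463). The tea light is held right side up at (265,127), and the dish is empty.

Emit:
{"name": "drive_tool", "arguments": {"moves": [[-0.15,0.5,0,0,0,3],[-0.4,1.4,0,0,0,8],[-0.7,2.5,0,0,0,13],[-1,3.6,0,0,0,18],[-1.3,4.7,0,0,0,23],[-1.6,5.7,0,0,0,27],[-1.79,6.45,0,0,0,27],[-1.79,6.45,0,0,0,27],[-1.79,6.45,0,0,0,27]]}}

```text
time: 30.5
eef_pos: [644.3, -6.8, 258.5]
tool_rot: [[-0.106, 0.994, -0.004], [0.994, 0.106, 0.001], [0.001, -0.003, -1.0]]
contact_force: [-0.0, -0.6, -1.2]
gripper_width: 37.2
gripper_force: 12.0
```

Emit:
{"name": "drive_tool", "arguments": {"moves": [[0,0,0.8,0,0,0],[0,0,1.7,0,0,0],[0,0,2.3,0,0,0],[0,0,2.5,0,0,0],[0,0,2.5,0,0,0],[0,0,2.5,0,0,0]]}}

```text
time: 31.0
eef_pos: [643.9, -7.5, 186.5]
tool_rot: [[-0.104, 0.995, -0.0], [0.995, 0.104, -0.0], [0.0, -0.0, -1.0]]
contact_force: [0.1, -0.3, 0.2]
gripper_width: 37.1
gripper_force: 12.0
```

```bash
python3 - <<'E'
from h import *
o=bot.get_obs();print(o["time"],o["eef_pos"],o["gripper_width"],o["contact_force"])
go(644,-7,177.6-147.3,6)
E
```

```text
31.0 [643.90121556  -7.46592386 186.48153323] 37.13403177769385 [ 0.05034877 -0.29421877  0.20196676]
[0.02, 0.0, 0.3, -0.0, -0.0, -0.0]
```

Emit:
{"name": "drive_tool", "arguments": {"moves": [[0,0,0.2,0,0,0],[0,0,0.3,0,0,0],[0,0,0.3,0,0,0],[0,0,0.3,0,0,0]]}}

```text
time: 31.33
eef_pos: [644.1, -7.2, 177.4]
tool_rot: [[-0.105, 0.994, 0.001], [0.994, 0.105, -0.0], [-0.0, 0.001, -1.0]]
contact_force: [0.2, 0.3, 0.4]
gripper_width: 36.9
gripper_force: 12.0
```

Emit:
{"name": "drive_tool", "arguments": {"moves": [[0,0,0,0,0,0],[0,0,0,0,0,0],[0,0,0,0,0,0],[0,0,0,0,0,0],[0,0,0,0,0,0]], "gripper": 54}}

```text
time: 31.75
eef_pos: [644.1, -7.1, 177.1]
tool_rot: [[-0.105, 0.994, 0.0], [0.994, 0.105, -0.0], [-0.0, 0.0, -1.0]]
contact_force: [0.5, 0.4, 0.0]
gripper_width: 53.9
gripper_force: 0.0
```

Emit:
{"name": "drive_tool", "arguments": {"moves": [[0,0,-0.5,0,0,0],[0,0,-1.5,0,0,0],[0,0,-2.7,0,0,0],[0,0,-3.9,0,0,0],[0,0,-5,0,0,0],[0,0,-6,0,0,0],[0,0,-6,0,0,0]]}}

```text
time: 32.33
eef_pos: [644.2, -7.0, 363.9]
tool_rot: [[-0.105, 0.994, 0.011], [0.994, 0.105, -0.002], [-0.003, 0.011, -1.0]]
contact_force: [0.2, 1.5, 1.2]
gripper_width: 54.3
gripper_force: 0.0
```

Emit:
{"name": "drive_tool", "arguments": {"moves": [[-0.9,-0.9,0,0,0,0],[-1.8,-1.8,0,0,0,0],[-2.7,-2.7,0,0,0,0],[-3.6,-3.6,0,0,0,0],[-4.5,-4.5,0,0,0,0],[-5.4,-5.4,0,0,0,0],[-5.4,-5.4,0,0,0,0],[-5.4,-5.4,0,0,0,0]]}}

```text
time: 33.0
eef_pos: [499.2, -186.5, 356.9]
tool_rot: [[-0.102, 0.995, -0.0], [0.995, 0.102, 0.0], [0.0, -0.0, -1.0]]
contact_force: [0.2, 0.4, -0.1]
gripper_width: 53.8
gripper_force: 0.0
```

```bash
python3 - <<'E'
from h import *
o=bot.get_obs();print(o["time"],o["eef_pos"],o["gripper_width"],o["contact_force"])
p,_=imaging.snapshot("scene");t,_=imaging.snapshot("top")
A=cv2.resize(p[100:400,200:500],None,fx=1.3,fy=1.3);B=cv2.resize(t[130:340,130:510],(390,216))
cv2.imwrite("pics/s9.png",np.vstack([A,B])[:,:,::-1])
E
```

```text
33.0 [ 499.15727473 -186.45117644  356.93839675] 53.8021459075569 [ 0.23317595  0.36528041 -0.05523877]
```

View pics/s9.png

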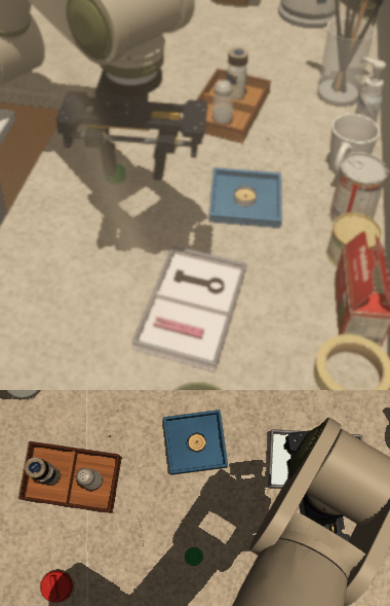

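The picture shows the jar and shaker upright, one in each caddy bay (238,75 / 222,105). The clip and peg lie flat, one in each tray bay, and the tea light is flat in the dish (245,195). The timer and the green look-alike have not moved.

```bash
python3 -c "
from bench import close_job
print(close_job())"
```

```text
the job is handed in; nothing more can be done
None
```

All five items are placed as asked and in the order asked, the egg timer and the green look-alike were left alone, and the job was handed in at about 33 s.

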